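# Put the bench supplies back into their fitted trays

## Robot

A 6-joint arm with a two-finger parallel gripper is mounted at the origin on a cart in front of the work surface, level with it; the furniture and walls round the work are solid. World frame = base frame: x ahead of the robot, y to its left, z up, the work surface at z = 0. Lengths are in mm, angles in rad, forces in N, time in s.
With the tool pointing down it reaches from about 400 to 925 mm from the base axis. Payload 12.5 kg.
Tool frame: the origin (TCP) lies at the very end of the fingers, on their centre line; the grasp point (between the pads) lies 19 mm behind it; z points along the fingers, y is the direction in which the jaws open and shut (so a half turn about z gives the same grasp; the last joint's range is limited). The gripper opens to 95 mm and grips with 3 to 60 N. Pads are 20 mm wide; open, the fingers measure 119 mm over their backs; the gripper's body (75 mm by 180 mm) begins 59 mm behind the grasp point.
Start: joints at [1.212, 0.491, 1.559, -0, 1.092, -0.106], TCP at [156.304, 605.158, 214.661] pointing down, gripper open.
Joint ranges: [-3.1, 3.1], [-0.84, 2.19], [0.05, 2.79], [-1.13, 4.28], [0.06, 2.93], [-2.69, 2.69]. Speed limits (rad/s): [2.22, 2.22, 2.79, 3.14, 3.14, 3.14].

## Interface

Orientations are given as [roll, pitch, yaw] about the fixed x, y, z axes, in that order (R = Rz(yaw) Ry(pitch) Rx(roll)).
In Python, from cell import env gives the robot as it stands.
- The arm moves only by the shell command python3 -m pendant 'ROWS'. ROWS is JSON, a list that holds one entry, the list of rows, each a list of 5 numbers: the opening, from 0 (shut) to 1 (fully open), then the shift along the tool's x, y, z in m, then the turn about the tool's z in rad. A call has exactly 8 rows; each row is the pose to reach, as a shift and turn from the pose commanded when the call began, along the tool's axes at that moment; what a row does not reach only later rows make up. A row lasts 1/10 s, in which the tool goes at most 50 mm and 8.59 degrees, less where a joint would pass 70% of its speed; a pose out of reach is approached as far as the arm can. A call with a gripper value outside its range is refused whole. The fingers move at their own pace and stop on an object; the grip force is fixed at half the most. Time passes only in rows, so rows that repeat a pose let the fingers close, or fill a call up. It gives the time, the measured TCP pose, the force and the opening at its end, in the units of the state.
- env.state(): the state, without advancing time (a new reading comes with each control period).
- env.read_camera(name): name is "scene" or "top" or "wrist"; returns a dict with "image" (400x640x3 uint8, blue, green, red), "range_z" (400x640 float32, mm along the optical axis (not along the pixel's ray), 0 where there is no reading), "fx", "fy", "cx", "cy" (pixels), "rvec" (rotation vector, rad) and "tvec" (3), from world to camera coordinates, as OpenCV has them; the wrist camera has in their place "tool_from_camera" (4x4, takes a point from camera to tool coordinates, whose origin is the TCP and whose axes are the flange's). Camera axes: x right, y down, z forward; pixel columns grow to the right and rows downward; lengths in mm; the calibration is good to about 2 mm. A picture is of the moment at which its call begins: read the wrist's pose just before it.
- env.job_done(): hands the job in, once; it reports no verdict.
The state is a dict: "t": time; "joints": joint angles; "qvel": joint speeds; "tau": joint torques, N m; "eef_pos": TCP position; "tcp_rot": TCP orientation; "ft_force": force on the tool from outside, world axes, zero at the start; "moment": the same for the moment, N m; "opening": opening from 0.0 (shut) to 1.0 (fully open).
Only numpy, scipy, OpenCV 4.12 (cv2) and the standard library are available. Lean on these libraries where they do the work, as an engineer would, in place of code of your own. Each camera call takes 0.05 s, during which the arm holds its last target. There are 200 camera calls.

## Task

Put each of the four supplies upright into the tray made for it: the red-capped jar into the large round red tray, the brown dropper bottle into the small round black tray, the small blue box into the blue rectangular tray and the beige slide box into the long tan tray. Each must stand flat on the floor of its tray, inside the rim, and be let go; leave the swab jar and the glass dish where they are.

Things in the scene. Friction and masses are not known exactly. Their poses are not given: they have to be found in the camera images.
- jar_dark_mid (a point): Middle (31 mm up) of a loose, round sample jar with a red screw cap and a clear grey lower part; it is 62 mm high, 49 mm across up to 46 mm, cap 53 mm across above that; z is up along its axis. Goes into the red tray.
- dropper_1_mid (a point): Middle (51 mm up) of a loose brown glass dropper bottle with a black cap and bulb: 102 mm high, body 33 mm across up to 62 mm, then a shoulder and a collar 24 mm across up to 77 mm and a bulb 13 mm across at the top; z is up along its axis. Goes into the black tray.
- blue_box_mid (a point): Middle (19 mm up) of a loose small blue box with its lid fixed shut: 47 mm along its x (50 mm with the latch on its -x side), 60 mm along its y, 38 mm high, z up. Goes into the blue tray; either way round.
- slide_box_mid (a point): Middle (16 mm up) of a loose beige box of microscope slides with its lid fixed shut: 38 mm along its x (40 mm with the trim), 82 mm along its y, 32 mm high, z up. Goes into the tan tray; either way round.
- red_tray: Large round red tray, 75 mm across outside: a shallow tray fixed to the desk. Its inner floor is 3 mm above the desk and its rim, 3 mm thick, is 7 mm above the desk; inside it leaves 8 mm of room all round the red-capped jar, whose footprint is drawn as a thin white line on the floor. The origin is the middle of its underside, on the desk (z = 0).
- black_tray: Small round black tray, 56 mm across outside: a shallow tray fixed to the desk. Its inner floor is 3 mm above the desk and its rim, 3 mm thick, is 7 mm above the desk; inside it leaves 8 mm of room all round the dropper bottle, whose footprint is drawn as a thin white line on the floor. The origin is the middle of its underside, on the desk (z = 0).
- blue_tray: Blue rectangular tray, 72 mm along its x and 82 mm along its y outside: a shallow tray fixed to the desk. Its inner floor is 3 mm above the desk and its rim, 3 mm thick, is 7 mm above the desk; inside it leaves 8 mm of room all round the blue box (its x along the tray's x), whose footprint is drawn as a thin white line on the floor. The origin is the middle of its underside, on the desk (z = 0).
- tan_tray: Long tan rectangular tray, 62 mm along its x and 104 mm along its y outside: a shallow tray fixed to the desk. Its inner floor is 3 mm above the desk and its rim, 3 mm thick, is 7 mm above the desk; inside it leaves 8 mm of room all round the slide box (its x along the tray's x), whose footprint is drawn as a thin white line on the floor. The origin is the middle of its underside, on the desk (z = 0).
- swab_jar: Clear glass jar of cotton swabs, loose, 53 mm across and 79 mm high; origin in the middle of its underside. A bystander: leave it where it stands. The supplies and trays stand mixed in two rows along y; neighbours in a row are 0.10 m or more apart (middle to middle), the rows 0.13 m or more.
- petri_dish: Shallow round white glass dish, loose, 76 mm across and 11 mm high; origin in the middle of its underside. A bystander: leave it where it lies. Just beyond it to the left stands a fixed microscope, about 0.4 m tall (about x 0.38 to 0.65, y 0.22 to 0.45): keep the arm and gripper clear of it, also on the way from the start.
Things that resemble listed ones, but are neither listed nor needed, are in the scene too. Leave any orange look-alike of the part that bears blue_box_mid alone.

How it is judged (in metres and radians):
At the end, for the whole second after the job is handed in: Each supply stands upright (within 0.06 rad) on the floor of its own tray (height right to within 2.5 mm above and 4 mm below), its middle within 15 mm of the tray's middle, let go and at rest (slower than 0.02 m/s) (horizontal distance between jar_dark_mid and red_tray below 0.015 m and height (world z) of jar_dark_mid between 0.03 and 0.0365 m and angle between each of jar_dark_mid, dropper_1_mid, blue_box_mid, slide_box_mid's own z axis and vertical below 0.06 rad and linear speed of each of jar_dark, dropper_1, blue_box, slide_box below 0.02 m/s and horizontal distance between dropper_1_mid and black_tray below 0.015 m and height (world z) of dropper_1_mid between 0.05 and 0.0565 m and horizontal distance between blue_box_mid and blue_tray below 0.015 m and height (world z) of blue_box_mid between 0.018 and 0.0245 m and horizontal distance between slide_box_mid and tan_tray below 0.015 m and height (world z) of slide_box_mid between 0.015 and 0.0215 m); the robot touches nothing.
It fails at once if the swab jar is shifted or knocked over (moved more than 15 mm) (distance of swab_jar from where it was at the start of the episode above 0.015 m).
It fails at once if the glass dish is shifted (moved more than 15 mm) (distance of petri_dish from where it was at the start of the episode above 0.015 m).
It also fails if it takes over 106 s, if anything falls off the work surface, if the arm or the gripper's body presses on something with over 40 N, if the wrist force passes 120 N, or if a joint passes its speed limit or range.

## Working session

There is one attempt and no reset: what is moved stays moved. The work goes in short steps, Python scripts to look and compute and a shell command to move; the robot and the scene stay as the last step left them, time stands still between calls to the robot, and variables do not carry over. Pictures are saved under pics/ and viewed, about 12 in all and at most 16, crops included, and the job is handed in when it is done.

```bash
ls; mkdir -p pics
python3 - <<'E'
from cell import env
import cv2
s=env.state();print({k:s[k] for k in('t','eef_pos','tcp_rot','opening')})
for n in('scene','top'):
    c=env.read_camera(n);cv2.imwrite(f'pics/{n}0.png',c['image']);print(n,c['fx'],c['cx'],c['cy'],c['rvec'],c['tvec'])
E
```

```text
pics
{'t': 0.0, 'eef_pos': array([156.20227298, 604.90347621, 214.0548867 ]), 'tcp_rot': array([-3.14047866e+00, -9.56629933e-05,  2.88879752e+00]), 'opening': 1.002625545462069}
scene 455.0034866895936 316.66777900130484 199.50634543459893 [ 1.8773449  -0.89659356  0.59072938] [-415.61739903  231.96376858  678.37508734]
top 505.80411184635733 326.03609546825754 198.6442298135895 [ 2.10047778 -2.15260201  0.14210258] [ -45.80534308  581.87452556 1249.72854717]
```

View pics/top0.png

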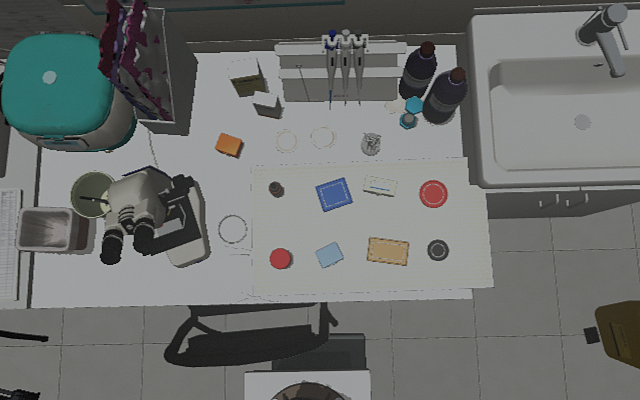

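View pics/scene0.png

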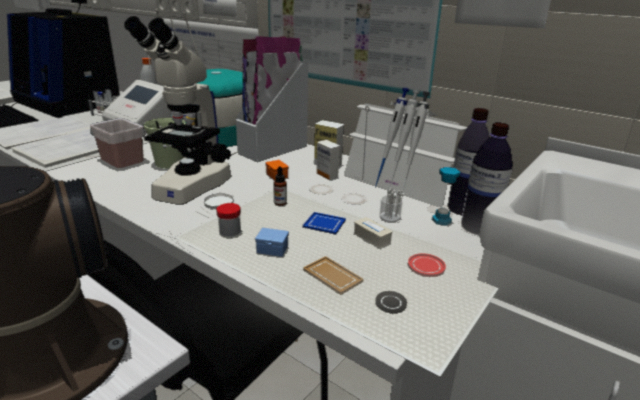

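The top view shows the following, at (column, row) pixels:
- **Supplies:** dropper (276,188), jar (280,258), blue box (329,254), slide box (380,185).
- **Trays:** blue (334,194), red (433,194), tan (388,251), black (438,250).
- **Bystanders and others:** petri dish (232,229), swab jar (371,144), orange look-alike (229,144).

Next I measure them.

```bash
cat > h.py <<'E'
import numpy as np, cv2
from scipy.spatial.transform import Rotation as Ro
from cell import env
def pose(c,s=None):
    "camera rotation (cam->world) and centre"
    if 'rvec' in c:
        R=cv2.Rodrigues(np.array(c['rvec'],float))[0].T; return R,-R@np.ravel(c['tvec'])
    T=np.array(c['tool_from_camera']);Rt=Ro.from_euler('xyz',s['tcp_rot']).as_matrix()
    return Rt@T[:3,:3],Rt@T[:3,3]+s['eef_pos']
def cast(c,uv,z,s=None):
    R,o=pose(c,s);uv=np.atleast_2d(uv).astype(float)
    d=np.c_[(uv[:,0]-c['cx'])/c['fx'],(uv[:,1]-c['cy'])/c['fy'],np.ones(len(uv))]@R.T
    return (o+d*((z-o[2])/d[:,2])[:,None])[:,:2]
def points(c,s=None):
    R,o=pose(c,s);v,u=np.mgrid[:400,:640];r=c['range_z']
    return np.stack([(u-c['cx'])/c['fx']*r,(v-c['cy'])/c['fy']*r,r],-1)@R.T+o
def rect(p):
    "centre, long side, short side, angle of long side from world x (deg)"
    (x,y),_,_=r=cv2.minAreaRect(p.astype(np.float32));b=cv2.boxPoints(r);e=[b[1]-b[0],b[2]-b[1]]
    l=max(e,key=np.linalg.norm);n=sorted(np.linalg.norm(e,axis=1))
    return np.round([x,y,n[1],n[0],np.degrees(np.arctan2(l[1],l[0]))%180],1)
def go(pos,yaw):
    "tool-axes shift (m) and turn from the present pose to TCP pos (mm), jaws' y-axis turned to yaw (mod pi)"
    s=env.state();R=Ro.from_euler('xyz',s['tcp_rot']).as_matrix()
    d=R.T@(np.array(pos)-s['eef_pos'])/1000
    now=np.arctan2(R[1,1],R[0,1]);t=-((yaw-now+np.pi/2)%np.pi-np.pi/2)
    print('shift',d.round(4),'turn',round(t,3),'j6',s['joints'][5].round(2),'jaw yaw now',round(now,3))
E
python3 - <<'E'
from h import *
c=env.read_camera('top');P=points(c);im=c['image']
hsv=cv2.cvtColor(im,cv2.COLOR_BGR2HSV)
for n,(u,v),z in [('jar',(280,258),62),('drop',(276,188),102),('bluebox',(329,254),38),('slide',(380,185),32),('orange',(229,144),38),('swab',(371,144),79),('petri',(232,229),11)]:
    w=28;Q=P[v-w:v+w,u-w:u+w];m=(Q[...,2]>z*.6)&(Q[...,2]<z+15)
    vv,uu=np.nonzero(m)
    if len(uu)<5: print(n,'few');continue
    q=Q[m];print(n,len(uu),'zmed',np.median(q[:,2]).round(1),rect(q[:,:2]))
for n,(u,v) in [('bluetray',(334,194)),('red',(433,194)),('tan',(388,251)),('black',(438,250))]:
    w=26;H=hsv[v-w:v+w,u-w:u+w];m=((H[...,1]>90)if n!='black' else (H[...,2]<100)).astype(np.uint8)
    k,l,st,_=cv2.connectedComponentsWithStats(m);i=1+np.argmax(st[1:,4]);vv,uu=np.nonzero(l==i)
    print(n,len(uu),rect(cast(c,np.c_[uu+u-w,vv+v-w],6)))
go([450,0,215],np.pi/2)
E
```

```text
jar 351 zmed 62.1 [431.4  57.   51.5  49.7  86.8]
drop 86 zmed 77.6 [611.1  66.9  26.1  24.1 153.1]
bluebox 445 zmed 38.5 [437.4 -65.2  59.1  48.6 115.1]
slide 470 zmed 31.8 [ 613.7 -200.5   81.4   40.5   78.3]
orange 418 zmed 37.1 [734.8 195.2  61.6  49.7  68.8]
swab 98 zmed 63.3 [ 726.9 -180.    49.7   49.3  145.9]
petri 205 zmed 11.0 [503.5 214.1 143.7 137.8  74.5]
bluetray 688 [599.1 -79.3  80.1  70.4 107.2]
red 544 [ 593.2 -341.7   72.    70.8  178.4]
tan 316 [ 445.3 -215.1   75.4   34.4   80.5]
black 316 [ 445.  -345.1   51.8   51.5   88.6]
shift [-4.357e-01 -5.123e-01 -4.000e-04] turn -0.253 j6 -0.11 jaw yaw now 1.318
```

Run:
```python
from h import *
for p in([290,300,214],[400,60,214],[431,57,130]): go(p,2.0)
```

```text
shift [-0.2058 -0.2618  0.0004] turn -0.682 j6 -0.11 jaw yaw now 1.318
shift [-0.3723 -0.4667  0.0005] turn -0.682 j6 -0.11 jaw yaw now 1.318
shift [-0.4031 -0.4618  0.0845] turn -0.682 j6 -0.11 jaw yaw now 1.318
```

```bash
python3 -m pendant '[[[1,-0.206,-0.262,0,-0.68],[1,-0.206,-0.262,0,-0.68],[1,-0.206,-0.262,0,-0.68],[1,-0.206,-0.262,0,-0.68],[1,-0.206,-0.262,0,-0.68],[1,-0.206,-0.262,0,-0.68],[1,-0.206,-0.262,0,-0.68],[1,-0.206,-0.262,0,-0.68]]]'
python3 - <<'E'
from h import *
for p in([405,60,214],[431.4,57,130]): go(p,2.0)
E
```

```text
t: 0.95
eef_pos: [291.2, 297.0, 214.7]
tcp_rot: [-3.141, -0.0, -2.718]
ft_force: [-0.7, 0.1, -0.3]
opening: 1.003
shift [-0.0064 -0.2628  0.0009] turn -0.006 j6 -1.36 jaw yaw now 1.994
shift [-0.0292 -0.2763  0.0849] turn -0.006 j6 -1.36 jaw yaw now 1.994
```

```bash
python3 -m pendant '[[[1,-0.006,-0.263,0,0],[1,-0.006,-0.263,0,0],[1,-0.006,-0.263,0,0],[1,-0.006,-0.263,0,0],[1,-0.006,-0.263,0,0],[1,-0.029,-0.276,0.08,0],[1,-0.029,-0.276,0.08,0],[1,-0.029,-0.276,0.08,0]]]'
python3 - <<'E'
from h import *
s=env.state();c=env.read_camera('wrist');cv2.imwrite('pics/w1.png',c['image']);print(s['eef_pos'],np.array(c['tool_from_camera']).round(2))
go([431.4,57,35],2.0)
E
```

```text
t: 1.75
eef_pos: [430.6, 60.3, 131.5]
tcp_rot: [3.139, -0.005, -2.716]
ft_force: [0.0, 0.3, 0.7]
opening: 1.001
[430.60891015  60.34167251 131.48224658] [[  -0.     -0.96   -0.26   72.79]
 [   1.     -0.     -0.      0.86]
 [   0.     -0.26    0.96 -169.2 ]
 [   0.      0.      0.      1.  ]]
shift [ 0.0003 -0.0042  0.0985] turn -0.003 j6 -2.01 jaw yaw now 1.997
```

View pics/w1.png

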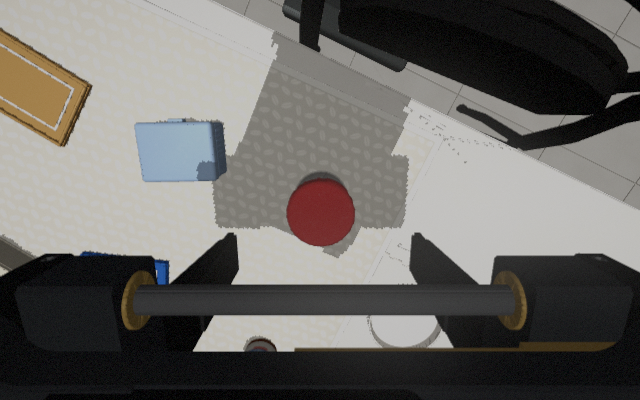

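Wrist view: the red cap at (321,212) is centred between the fingers. The blue box is at (180,150) and the dish at (405,325). I'll descend and grip the cap.

```bash
python3 -m pendant '[[[1,0,-0.003,0.05,0],[1,0,-0.003,0.096,0],[1,0,-0.003,0.096,0],[0,0,-0.003,0.096,0],[0,0,-0.003,0.096,0],[0,0,-0.003,0.096,0],[0,0,-0.003,0.096,0],[0,0,-0.003,0.096,0]]]'
python3 -m pendant '[[[0,0,0,0,0],[0,0,0,0,0],[0,0,0,-0.05,0],[0,0,0,-0.1,0],[0,0,0,-0.15,0],[0,0,0,-0.15,0],[0,0,0,-0.15,0],[0,0,0,-0.15,0]]]'
python3 - <<'E'
from h import *
print(env.state()['joints'].round(2))
go([593.2,-341.7,190],1.1)
E
```

```text
t: 2.6
eef_pos: [432.6, 58.1, 39.7]
tcp_rot: [-3.141, 0.002, -2.714]
ft_force: [0.2, -0.5, -0.7]
opening: 0.634
t: 3.4
eef_pos: [431.6, 58.0, 187.7]
tcp_rot: [3.141, -0.002, -2.714]
ft_force: [1.2, -0.4, -1.6]
opening: 0.531
[-0.02  0.26  2.03  0.    0.85 -2.02]
shift [ 0.0185 -0.4308 -0.0027] turn 0.898 j6 -2.02 jaw yaw now 1.998
```

```bash
python3 -m pendant '[[[0,0.018,-0.431,0,0.9],[0,0.018,-0.431,0,0.9],[0,0.018,-0.431,0,0.9],[0,0.018,-0.431,0,0.9],[0,0.018,-0.431,0,0.9],[0,0.018,-0.431,0,0.9],[0,0.018,-0.431,0,0.9],[0,0.018,-0.431,0,0.9]]]'
python3 -m pendant '[[[0,0,0,0,0],[0,0,0,0,0],[0,0,0,0,0],[0,0,0,0,0],[0,0,0,0,0],[0,0,0,0,0],[0,0,0,0,0],[0,0,0,0,0]]]'
python3 - <<'E'
from h import *
s=env.state();c=env.read_camera('wrist');cv2.imwrite('pics/w2.png',c['image']);print(s['joints'].round(2))
go([593.2,-341.7,42],1.1)
E
```

```text
t: 4.2
eef_pos: [582.5, -314.4, 186.0]
tcp_rot: [3.141, -0.004, 2.668]
ft_force: [0.6, -0.8, -0.7]
opening: 0.534
t: 5.0
eef_pos: [582.7, -312.4, 188.8]
tcp_rot: [3.142, 0.0, 2.669]
ft_force: [-1.0, -0.5, -0.0]
opening: 0.537
[-0.59  0.57  1.49  0.    1.08 -1.69]
shift [-0.0227 -0.0212  0.1467] turn -0.002 j6 -1.69 jaw yaw now 1.098
```

View pics/w2.png

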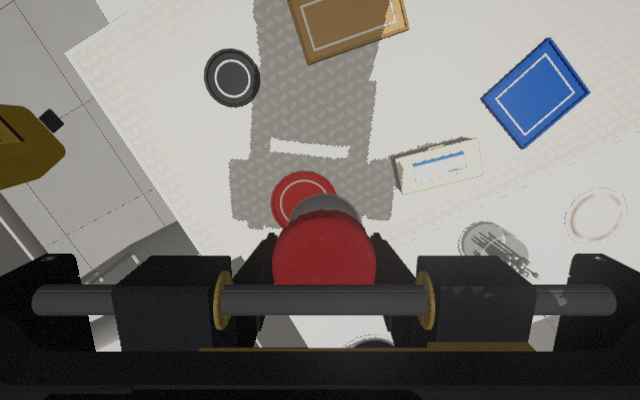

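Wrist view: jar held, cap at (324,250), red tray below at (303,200), swab jar clear at (495,250).

```bash
python3 -m pendant '[[[0,-0.022,-0.021,0.05,0],[0,-0.022,-0.021,0.09,0],[0,-0.022,-0.021,0.13,0],[0,-0.022,-0.021,0.14,0],[0,-0.022,-0.021,0.144,0],[0,-0.022,-0.021,0.146,0],[0,-0.022,-0.021,0.146,0],[0,-0.022,-0.021,0.146,0]]]'
python3 - <<'E'
from h import *
go([593.2,-341.7,41.5],1.1)
E
```

```text
t: 5.85
eef_pos: [593.3, -341.6, 44.4]
tcp_rot: [-3.141, 0.003, 2.669]
ft_force: [0.4, 0.8, -0.5]
opening: 0.535
shift [ 0.     -0.0001  0.0029] turn -0.002 j6 -1.72 jaw yaw now 1.098
```

```bash
python3 -m pendant '[[[0,0,0,0.003,0],[0,0,0,0.003,0],[0,0,0,0.003,0],[1,0,0,0.003,0],[1,0,0,0.003,0],[1,0,0,0.003,0],[1,0,0,0.003,0],[1,0,0,0.003,0]]]'
python3 -m pendant '[[[1,0,0,0,0],[1,0,0,-0.05,0],[1,0,0,-0.1,0],[1,0,0,-0.1,0],[1,0,0,-0.1,0],[1,0,0,-0.1,0],[1,0,0,-0.1,0],[1,0,0,-0.1,0]]]'
python3 - <<'E'
from h import *
c=env.read_camera('top');P=points(c);u,v,w=433,194,28
Q=P[v-w:v+w,u-w:u+w];m=(Q[...,2]>50)&(Q[...,2]<70);print(np.median(Q[m][:,2]),rect(Q[m][:,:2]))
cv2.imwrite('pics/t2.png',c['image'])
go([613.7,-200.5,140],-.204)
E
```

```text
t: 6.65
eef_pos: [592.6, -341.3, 39.5]
tcp_rot: [3.141, -0.0, 2.669]
ft_force: [-0.7, 0.5, -0.1]
opening: 0.899
t: 7.45
eef_pos: [592.3, -341.1, 138.3]
tcp_rot: [3.141, -0.002, 2.669]
ft_force: [-1.1, -0.1, 0.2]
opening: 0.999
nan [0. 0. 0. 0. 0.]
shift [ 0.0451  0.1349 -0.0014] turn 1.302 j6 -1.72 jaw yaw now 1.098
  return _methods._mean(a, axis=axis, dtype=dtype,
  ret = ret.dtype.type(ret / rcount)
```

```bash
python3 -m pendant '[[[1,0.045,0.135,0,1.3],[1,0.045,0.135,0,1.3],[1,0.045,0.135,0,1.3],[1,0.045,0.135,0,1.3],[1,0.045,0.135,0,1.3],[1,0.045,0.135,0,1.3],[1,0.045,0.135,0,1.3],[1,0.045,0.135,0,1.3]]]'
python3 - <<'E'
from h import *
s=env.state();c=env.read_camera('wrist');P=points(c,s);cv2.imwrite('pics/w3.png',c['image'])
v,u=np.mgrid[:400,:640];m=(abs(P[...,2]-32)<5)&(np.hypot(P[...,0]-613,P[...,1]+200)<60)
print(m.sum(),rect(P[m][:,:2]))
c=env.read_camera('top');P=points(c);u,v,w=433,194,28
Q=P[v-w:v+w,u-w:u+w];m=(Q[...,2]>50)&(Q[...,2]<70)
if m.sum():print(np.median(Q[m][:,2]),rect(Q[m][:,:2]))
go([613.7,-200.5,8],-.204)
E
```

```text
t: 8.3
eef_pos: [614.0, -200.5, 139.1]
tcp_rot: [-3.141, -0.0, 1.463]
ft_force: [-0.1, -0.6, 0.0]
opening: 1.0
4089 [ 613.9 -198.9   82.4   40.4   77.4]
64.68578425841304 [ 593.  -339.9   51.1   50.5  178.5]
shift [-0.     -0.0002  0.1312] turn 0.1 j6 -0.31 jaw yaw now -0.104
```

View pics/w3.png

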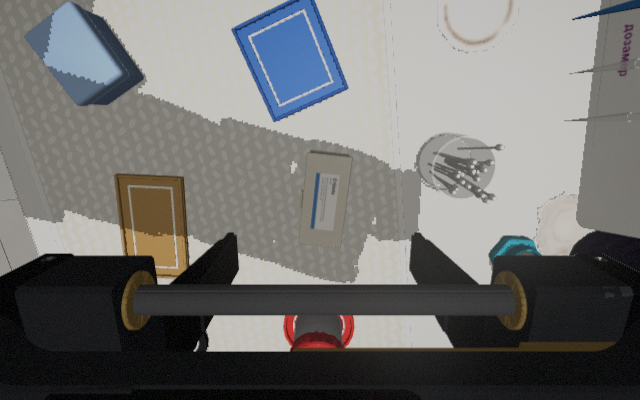

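Wrist view: slide box at (326,197) between the fingers, swab jar (455,165) clear. The jar stands in the red tray; its measured top is 65 mm at (593,-340), as it should be. I'll take the slide box.

```bash
python3 -m pendant '[[[1,0,0,0.02,0.11],[1,0,0,0.07,0.11],[1,0,0,0.11,0.11],[1,0,0,0.13,0.11],[1,0,0,0.13,0.11],[0,0,0,0.13,0.11],[0,0,0,0.13,0.11],[0,0,0,0.13,0.11]]]'
python3 -m pendant '[[[0,0,0,0,0],[0,0,0,0,0],[0,0,0,0,0],[0,0,0,0,0],[0,0,0,0,0],[0,0,0,-0.05,0],[0,0,0,-0.09,0],[0,0,0,-0.09,0]]]'
python3 - <<'E'
from h import *
c=env.read_camera('scene')
im=c['image'];hsv=cv2.cvtColor(im,cv2.COLOR_BGR2HSV)
m=cv2.inRange(hsv,(8,70,60),(25,255,255));m[:240]=0;m[300:]=0;m[:,:290]=0;m[:,380:]=0
m=cv2.morphologyEx(m,cv2.MORPH_CLOSE,np.ones((7,7)))
v,u=np.nonzero(m);print('tan scene',len(u),rect(cast(c,np.c_[u,v],6)))
m=cv2.inRange(hsv,(105,120,60),(125,255,255));m[:205]=0;m[240:]=0;m[:,:295]=0;m[:,350:]=0
m=cv2.morphologyEx(m,cv2.MORPH_CLOSE,np.ones((7,7)))
v,u=np.nonzero(m);print('blue scene',len(u),rect(cast(c,np.c_[u,v],6)))
print(env.state()['joints'].round(2))
go([445.3,-215.1,110],np.radians(80.5-90))
E
```

```text
t: 9.2
eef_pos: [614.7, -200.9, 11.2]
tcp_rot: [3.139, 0.0, 1.36]
ft_force: [0.4, 0.2, -0.3]
opening: 0.807
t: 10.0
eef_pos: [616.2, -201.5, 104.8]
tcp_rot: [3.134, 0.002, 1.36]
ft_force: [-0.4, -0.4, -1.0]
opening: 0.397
tan scene 1066 [ 443.3 -218.7  106.1   64.7   81.2]
blue scene 542 [594.2 -84.6  79.9  74.6 107. ]
[-0.42  0.64  1.61  0.    0.88 -0.21]
shift [-0.0494 -0.163  -0.0086] turn -0.045 j6 -0.21 jaw yaw now -0.211
```

```bash
python3 -m pendant '[[[0,-0.05,-0.164,0,-0.05],[0,-0.05,-0.164,0,-0.05],[0,-0.05,-0.164,0,-0.05],[0,-0.05,-0.164,0,-0.05],[0,-0.05,-0.164,0,-0.05],[0,-0.05,-0.164,0.03,-0.05],[0,-0.05,-0.164,0.06,-0.05],[0,-0.05,-0.164,0.06,-0.05]]]'
python3 - <<'E'
from h import *
s=env.state();c=env.read_camera('wrist');P=points(c,s);cv2.imwrite('pics/w4.png',c['image'])
go([444.5,-216.5,13],-.157)
E
```

```text
t: 10.85
eef_pos: [442.4, -214.2, 36.4]
tcp_rot: [-3.136, -0.002, 1.41]
ft_force: [-0.3, -0.8, 0.5]
opening: 0.401
shift [-0.0017  0.0019  0.025 ] turn -0.004 j6 -0.42 jaw yaw now -0.161
```

View pics/w4.png

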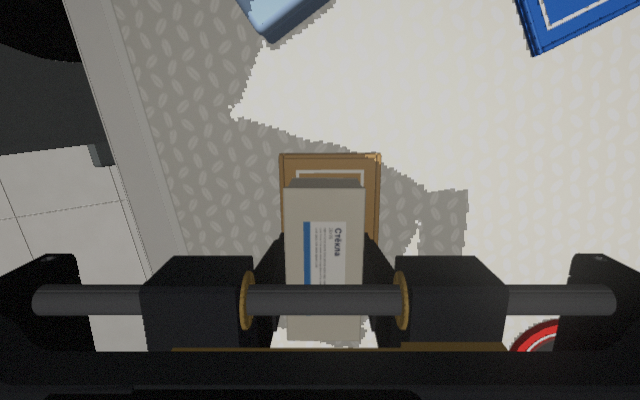

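Wrist view: box held and parallel to the tan tray; box centre column 324 against tray 330, so it needs about 3 mm in tool +y.

```bash
python3 -m pendant '[[[0,-0.001,0.003,0,0],[0,-0.001,0.003,0.012,0],[0,-0.001,0.003,0.022,0],[0,-0.001,0.003,0.026,0],[0,-0.001,0.003,0.026,0],[0,-0.001,0.003,0.026,0],[0.65,-0.001,0.003,0.026,0],[0.65,-0.001,0.003,0.026,0]]]'
python3 -m pendant '[[[0.8,0,0,0,0],[0.8,0,0,0,0],[1,0,0,-0.05,0],[1,0,0,-0.1,0],[1,0,0,-0.12,0],[1,0,0,-0.12,0],[1,0,0,-0.12,0],[1,0,0,-0.12,0]]]'
python3 - <<'E'
from h import *
s=env.state();c=env.read_camera('wrist');P=points(c,s);cv2.imwrite('pics/w5.png',c['image'])
m=(abs(P[...,2]-35)<5)&(np.hypot(P[...,0]-445,P[...,1]+216)<60);print(m.sum(),np.median(P[m][:,2]),rect(P[m][:,:2]))
m=cv2.inRange(cv2.cvtColor(c['image'],cv2.COLOR_BGR2HSV),(8,70,60),(25,255,255))>0
m&=(np.hypot(P[...,0]-445,P[...,1]+216)<75)&(P[...,2]<20);v,u=np.nonzero(m);print('tray',rect(P[m][:,:2]))
go([437.4,-65.2,130],np.radians(25.1))
go([437.4,-65.2,130],np.radians(115.1))
E
```

```text
t: 11.7
eef_pos: [446.1, -216.7, 13.9]
tcp_rot: [3.141, 0.0, 1.41]
ft_force: [0.1, 0.3, -1.4]
opening: 0.514
t: 12.5
eef_pos: [445.5, -216.3, 132.4]
tcp_rot: [-3.14, -0.001, 1.41]
ft_force: [0.1, -1.0, -0.7]
opening: 0.997
4318 33.66508378896256 [ 445.6 -214.6   81.1   40.3   80.4]
tray [ 445.9 -216.3  106.9   61.9   81.1]
shift [ 0.1478 -0.0323  0.0026] turn -0.599 j6 -0.42 jaw yaw now -0.161
shift [ 0.1478 -0.0323  0.0026] turn 0.971 j6 -0.42 jaw yaw now -0.161
```

Slide box checked: top 33.7 mm, within 2 mm of the tray's middle. Blue box next, gripped across its 60 mm side, which avoids the latch.

```bash
python3 -m pendant '[[[1,0.148,-0.032,0,0.97],[1,0.148,-0.032,0,0.97],[1,0.148,-0.032,0,0.97],[1,0.148,-0.032,0,0.97],[1,0.148,-0.032,0,0.97],[1,0.148,-0.032,0,0.97],[1,0.148,-0.032,0,0.97],[1,0.148,-0.032,0,0.97]]]'
python3 - <<'E'
from h import *
s=env.state();c=env.read_camera('wrist');P=points(c,s);cv2.imwrite('pics/w6.png',c['image'])
m=(abs(P[...,2]-38)<5)&(np.hypot(P[...,0]-437,P[...,1]+65)<50);r=rect(P[m][:,:2]);print(m.sum(),r)
go([r[0],r[1],10],np.radians(r[4]))
E
```

```text
t: 13.35
eef_pos: [437.9, -65.2, 132.7]
tcp_rot: [-3.14, 0.001, 0.438]
ft_force: [0.3, -0.1, 1.0]
opening: 1.0
3940 [439.5 -62.8  59.9  46.5 115. ]
shift [ 0.0027 -0.0014  0.1228] turn 0.006 j6 0.83 jaw yaw now -1.129
```

View pics/w6.png

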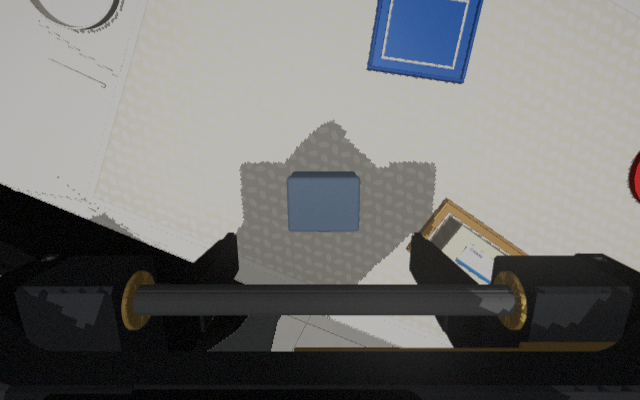

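Wrist view: blue box at (324,203), square between the fingers. I'll grip it.

```bash
python3 -m pendant '[[[1,0.002,-0.001,0.04,0],[1,0.002,-0.001,0.08,0],[1,0.002,-0.001,0.11,0],[1,0.002,-0.001,0.121,0],[1,0.002,-0.001,0.121,0],[0,0.002,-0.001,0.121,0],[0,0.002,-0.001,0.121,0],[0,0.002,-0.001,0.121,0]]]'
python3 -m pendant '[[[0,0,0,0,0],[0,0,0,0,0],[0,0,0,0,0],[0,0,0,0,0],[0,0,0,-0.05,0],[0,0,0,-0.09,0],[0,0,0,-0.09,0],[0,0,0,-0.09,0]]]'
python3 - <<'E'
from h import *
c=env.read_camera('top');hsv=cv2.cvtColor(c['image'],cv2.COLOR_BGR2HSV)
print(env.state()['joints'].round(2))
go([598,-80.5,102],np.radians(107.1))
E
```

```text
t: 14.2
eef_pos: [440.1, -63.7, 13.7]
tcp_rot: [3.14, -0.002, 0.44]
ft_force: [0.4, -0.5, -0.6]
opening: 0.805
t: 15.0
eef_pos: [439.7, -63.6, 103.1]
tcp_rot: [3.14, -0.001, 0.44]
ft_force: [-0.3, 0.5, -1.4]
opening: 0.629
[-0.29  0.41  2.11  0.    0.62  0.84]
shift [0.1364 0.0829 0.0003] turn 0.141 j6 0.84 jaw yaw now -1.131
```

```bash
python3 -m pendant '[[[0,0.136,0.083,0,0.14],[0,0.136,0.083,0,0.14],[0,0.136,0.083,0,0.14],[0,0.136,0.083,0,0.14],[0,0.136,0.083,0,0.14],[0,0.136,0.083,0.03,0.14],[0,0.136,0.083,0.06,0.14],[0,0.136,0.083,0.06,0.14]]]'
python3 - <<'E'
from h import *
s=env.state();c=env.read_camera('wrist');cv2.imwrite('pics/w7.png',c['image'])
go([598,-80.5,16],np.radians(107.1))
E
```

```text
t: 15.85
eef_pos: [594.3, -80.2, 38.8]
tcp_rot: [-3.137, 0.007, 0.299]
ft_force: [0.2, -0.2, -0.4]
opening: 0.627
shift [0.0024 0.0008 0.025 ] turn 0.001 j6 1.03 jaw yaw now -1.271
```

View pics/w7.png

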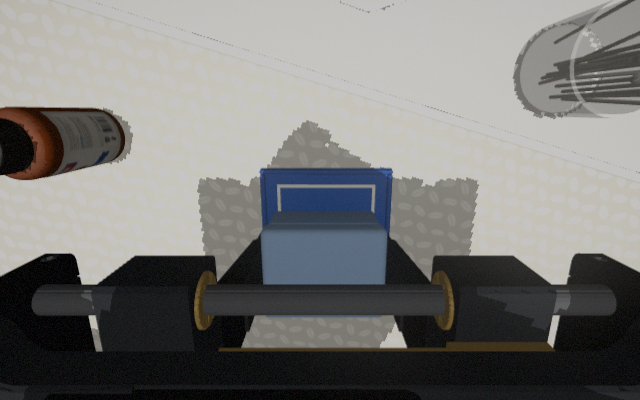

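Wrist view: box centre column 325, tray 326, parallel. The dropper at left is clear. I'll set the box down.

```bash
python3 -m pendant '[[[0,0.003,0.001,0,0],[0,0.003,0.001,0.012,0],[0,0.003,0.001,0.022,0],[0,0.003,0.001,0.026,0],[0,0.003,0.001,0.026,0],[0,0.003,0.001,0.026,0],[0.85,0.003,0.001,0.026,0],[0.85,0.003,0.001,0.026,0]]]'
python3 -m pendant '[[[0.85,0,0,0,0],[0.85,0,0,0,0],[1,0,0,-0.05,0],[1,0,0,-0.1,0],[1,0,0,-0.14,0],[1,0,0,-0.18,0],[1,0,0,-0.18,0],[1,0,0,-0.18,0]]]'
python3 - <<'E'
from h import *
s=env.state();c=env.read_camera('wrist');P=points(c,s);cv2.imwrite('pics/w8.png',c['image'])
m=(abs(P[...,2]-41)<5)&(np.hypot(P[...,0]-598,P[...,1]+80)<50);print(m.sum(),np.median(P[m][:,2]),rect(P[m][:,:2]))
D=np.hypot(P[...,0]-599,P[...,1]+80);m=(D<65)&(P[...,2]<20)&(cv2.inRange(cv2.cvtColor(c['image'],cv2.COLOR_BGR2HSV),(105,120,40),(125,255,255))>0);print('tray',rect(P[m][:,:2]))
m=(P[...,2]>66)&(P[...,2]<110)&(np.hypot(P[...,0]-611,P[...,1]-67)<40);print('dropper',m.sum(),rect(P[m][:,:2]))
go([611,67,195],np.radians(107.1));go([611,67,195],np.radians(90))
E
```

```text
t: 16.7
eef_pos: [601.2, -81.0, 16.7]
tcp_rot: [3.142, -0.0, 0.3]
ft_force: [0.1, 0.2, 0.2]
opening: 0.741
t: 17.5
eef_pos: [601.1, -80.9, 197.1]
tcp_rot: [3.141, -0.001, 0.3]
ft_force: [0.1, -1.4, -1.2]
opening: 1.0
2651 40.44552961427041 [601.  -79.8  59.9  46.1 106.9]
tray [600.1 -78.7  80.5  70.3 107. ]
dropper 774 [613.1  68.9  23.2  19.3  23. ]
shift [ 0.0535 -0.1382  0.001 ] turn 0.001 j6 1.03 jaw yaw now -1.271
shift [ 0.0535 -0.1382  0.001 ] turn 0.3 j6 1.03 jaw yaw now -1.271
```

Blue box: top 40.4 mm, 1 mm from the tray's middle. Now the dropper at about (612,68).

```bash
python3 -m pendant '[[[1,0.054,-0.139,0,0],[1,0.054,-0.139,0,0],[1,0.054,-0.139,0,0],[1,0.054,-0.139,0,0],[1,0.054,-0.139,0,0],[1,0.054,-0.139,0,0],[1,0.054,-0.139,0,0],[1,0.054,-0.139,0,0]]]'
python3 - <<'E'
from h import *
s=env.state();c=env.read_camera('wrist');P=points(c,s);cv2.imwrite('pics/w9.png',c['image'])
for a,b in((64,80),(84,106)):
    m=(P[...,2]>a)&(P[...,2]<b)&(np.hypot(P[...,0]-611,P[...,1]-67)<40);print('dropper',m.sum(),rect(P[m][:,:2]))
go([612,68,34],np.radians(107.1))
E
```

```text
t: 18.35
eef_pos: [611.7, 66.6, 196.4]
tcp_rot: [-3.141, 0.0, 0.298]
ft_force: [0.4, 0.1, 0.3]
opening: 1.002
dropper 330 [613.1  71.6  22.4  21.8 103.7]
dropper 214 [612.5  71.7  13.   12.2 145.9]
shift [ 0.0007 -0.001   0.1625] turn -0.0 j6 1.27 jaw yaw now -1.273
```

View pics/w9.png

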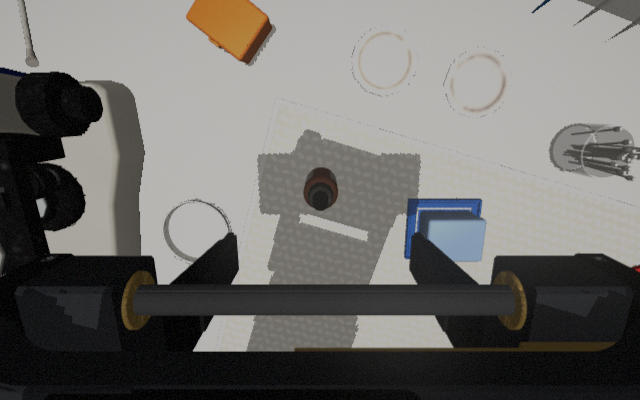

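Wrist view: dropper at (321,190), centred between the fingers; dish (198,228) and blue box clear. I'll descend.

```bash
python3 -m pendant '[[[1,0.001,-0.003,0.05,0],[1,0.001,-0.003,0.1,0],[1,0.001,-0.003,0.14,0],[1,0.001,-0.003,0.162,0],[1,0.001,-0.003,0.162,0],[0,0.001,-0.003,0.162,0],[0,0.001,-0.003,0.162,0],[0,0.001,-0.003,0.162,0]]]'
python3 -m pendant '[[[0,0,0,0,0],[0,0,0,0,0],[0,0,0,0,0],[0,0,0,0,0],[0,0,0,0,0],[0,0,0,-0.05,0],[0,0,0,-0.1,0],[0,0,0,-0.1,0]]]'
python3 - <<'E'
from h import *
s=env.state();c=env.read_camera('scene');hsv=cv2.cvtColor(c['image'],cv2.COLOR_BGR2HSV)
m=(hsv[...,2]<90).astype(np.uint8);m[:285]=0;m[315:]=0;m[:,:370]=0;m[:,412:]=0
k,l,st,_=cv2.connectedComponentsWithStats(m);i=1+np.argmax(st[1:,4]);v,u=np.nonzero(l==i);print('black scene',rect(cast(c,np.c_[u,v],6)))
go([445,-345,134],np.radians(107.1))
E
```

```text
t: 19.2
eef_pos: [612.5, 70.9, 36.3]
tcp_rot: [3.141, -0.003, 0.3]
ft_force: [-1.8, 1.0, -0.1]
opening: 0.806
t: 20.0
eef_pos: [614.4, 71.1, 140.8]
tcp_rot: [3.139, -0.009, 0.3]
ft_force: [0.3, -0.3, 0.1]
opening: 0.134
black scene [ 441.5 -347.4   57.    50.7   28.1]
shift [-0.2835  0.3479  0.0027] turn 0.001 j6 1.28 jaw yaw now -1.271
```

The opening is only 13 mm, about bulb width: I lifted before the jaws had finished closing. I'll look.

Run:
```python
from h import *
s=env.state();print(s['eef_pos'],s['opening'])
a=env.read_camera('scene')['image'];b=env.read_camera('wrist')['image']
a=cv2.resize(a[100:300,200:400],(560,560));b=b[150:400,220:440];b=cv2.resize(b,(240,273))
o=np.zeros((560,800,3),np.uint8);o[:,:560]=a;o[:273,560:]=b;cv2.imwrite('pics/x10.png',o)
```

```text
[613.11187027  71.04885235 137.74863547] 0.08542612696752343
```

View pics/x10.png

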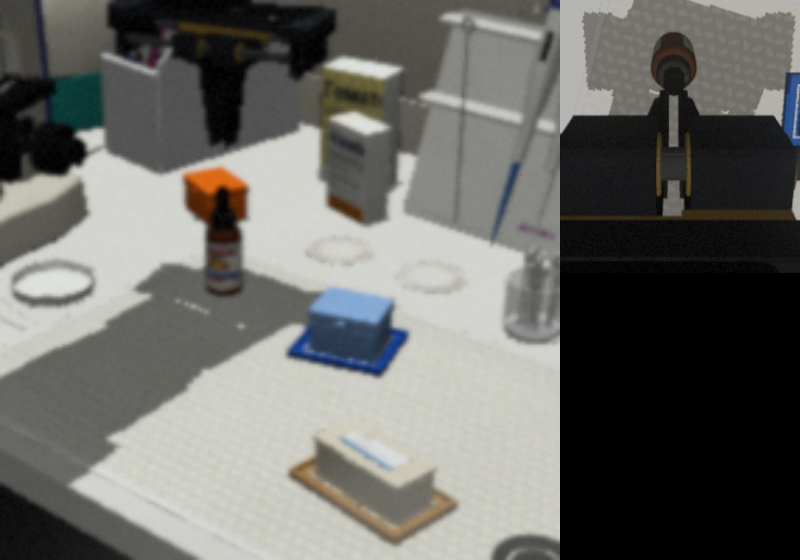

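The bottle still stands upright and the empty fingers are above it. I'll reopen, measure again and give the jaws longer to close.

```bash
python3 -m pendant '[[[1,0,0,-0.02,0],[1,0,0,-0.02,0],[1,0,0,-0.02,0],[1,0,0,-0.02,0],[1,0,0,-0.02,0],[1,0,0,-0.02,0],[1,0,0,-0.02,0],[1,0,0,-0.02,0]]]'
python3 - <<'E'
from h import *
s=env.state();c=env.read_camera('wrist');P=points(c,s)
for a,b in((64,80),(84,106)):
    m=(P[...,2]>a)&(P[...,2]<b)&(np.hypot(P[...,0]-611,P[...,1]-67)<40);r=rect(P[m][:,:2]);print('dropper',m.sum(),r,P[m][:,2].max())
go([r[0],r[1]-1,34],np.radians(107.1))
E
```

```text
t: 20.95
eef_pos: [611.8, 71.0, 154.5]
tcp_rot: [-3.141, 0.0, 0.3]
ft_force: [0.8, -0.0, 0.3]
opening: 0.64
dropper 450 [613.9  72.8  23.3  20.1 106.6] 79.79940210484622
dropper 294 [612.6  72.3  12.6  12.5 164.7] 101.68743476726661
shift [ 0.0009 -0.      0.1206] turn 0.001 j6 1.28 jaw yaw now -1.271
```

```bash
python3 -m pendant '[[[1,0,0,0,0],[1,0,0,0,0],[1,0.001,0,0.04,0],[1,0.001,0,0.08,0],[1,0.001,0,0.11,0],[1,0.001,0,0.12,0],[1,0.001,0,0.12,0],[0,0.001,0,0.12,0]]]'
python3 -m pendant '[[[0,0,0,0,0],[0,0,0,0,0],[0,0,0,0,0],[0,0,0,0,0],[0,0,0,0,0],[0,0,0,0,0],[0,0,0,0,0],[0,0,0,0,0]]]'
python3 -m pendant '[[[0,0,0,0,0],[0,0,0,0,0],[0,0,0,-0.03,0],[0,0,0,-0.07,0],[0,0,0,-0.1,0],[0,0,0,-0.1,0],[0,0,0,-0.1,0],[0,0,0,-0.1,0]]]'
python3 - <<'E'
from h import *
go([444,-345.5,134],np.radians(107.1));go([444,-345.5,134],np.radians(70))
E
```

```text
t: 21.8
eef_pos: [613.5, 71.3, 35.9]
tcp_rot: [3.141, -0.002, 0.3]
ft_force: [-0.1, 0.1, 1.4]
opening: 0.958
t: 22.6
eef_pos: [612.7, 71.3, 34.6]
tcp_rot: [-3.142, 0.0, 0.3]
ft_force: [-0.0, 0.3, -0.3]
opening: 0.333
t: 23.4
eef_pos: [612.1, 71.2, 133.5]
tcp_rot: [-3.141, 0.002, 0.3]
ft_force: [0.8, -0.3, 0.3]
opening: 0.334
shift [-2.836e-01  3.486e-01 -2.000e-04] turn 0.001 j6 1.28 jaw yaw now -1.271
shift [-2.836e-01  3.486e-01 -2.000e-04] turn 0.649 j6 1.28 jaw yaw now -1.271
```

```bash
python3 -m pendant '[[[0,-0.04,0.05,0,0],[0,-0.08,0.1,0,0],[0,-0.12,0.15,0,0],[0,-0.15,0.19,0,0],[0,-0.18,0.23,0,0],[0,-0.21,0.27,0,0],[0,-0.24,0.3,0,0],[0,-0.265,0.33,0,0]]]'
python3 -m pendant '[[[0,-0.019,0.019,0,0],[0,-0.019,0.019,0,0],[0,-0.019,0.019,0.03,0],[0,-0.019,0.019,0.06,0],[0,-0.019,0.019,0.07,0],[0,-0.019,0.019,0.07,0],[0,-0.019,0.019,0.07,0],[0,-0.019,0.019,0.07,0]]]'
python3 - <<'E'
from h import *
s=env.state();c=env.read_camera('wrist');P=points(c,s);cv2.imwrite('pics/w11.png',c['image'])
m=(c['image'].max(2)<90)&(P[...,2]<15)&(P[...,2]>-5)&(np.hypot(P[...,0]-444,P[...,1]+345)<45);print('tray (part)',m.sum(),rect(P[m][:,:2]))
go([444,-345.5,38],np.radians(107.1))
E
```

```text
t: 24.2
eef_pos: [464.6, -302.2, 133.3]
tcp_rot: [-3.14, 0.001, 0.299]
ft_force: [1.2, 0.1, -0.8]
opening: 0.328
t: 25.0
eef_pos: [454.2, -324.7, 65.7]
tcp_rot: [3.14, -0.001, 0.3]
ft_force: [0.2, -0.4, 1.0]
opening: 0.33
tray (part) 1303 [ 453.4 -342.7   74.    40.7   87.5]
shift [-0.0158  0.0168  0.0277] turn 0.001 j6 0.53 jaw yaw now -1.271
```

View pics/w11.png

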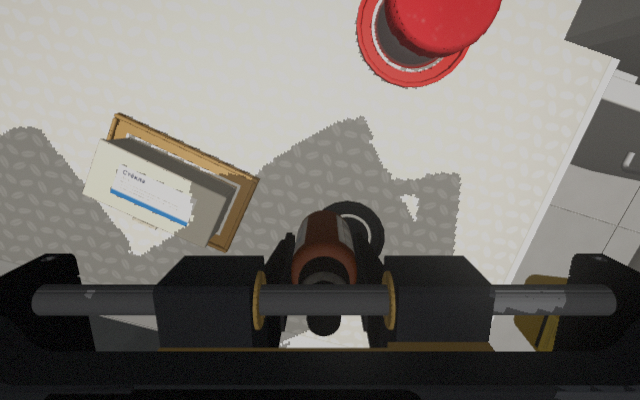

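Wrist view: bottle at (325,240), the black tray ring behind it at (355,235), slide box and jar in their trays. It is still about 23 mm short, so I'll move sideways first.

```bash
python3 -m pendant '[[[0,-0.015,0.017,0,0],[0,-0.015,0.017,0,0],[0,-0.015,0.017,0,0],[0,-0.015,0.017,0.01,0],[0,-0.015,0.017,0.018,0],[0,-0.015,0.017,0.018,0],[0,-0.015,0.017,0.018,0],[0,-0.015,0.017,0.018,0]]]'
python3 - <<'E'
from h import *
go([444.5,-345.3,38],np.radians(107.1))
c=env.read_camera('wrist');cv2.imwrite('pics/w12.png',c['image'][120:340,180:500])
E
```

```text
t: 25.85
eef_pos: [444.4, -345.1, 46.6]
tcp_rot: [-3.142, -0.0, 0.3]
ft_force: [-0.4, -0.4, -0.2]
opening: 0.33
shift [0.0001 0.0002 0.0086] turn 0.001 j6 0.49 jaw yaw now -1.271
```

View pics/w12.png

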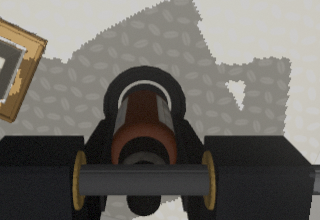

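The tray ring (crop column 146) and the bottle (145) are lined up. I'll set it down and release.

```bash
python3 -m pendant '[[[0,0,0,0.005,0],[0,0,0,0.008,0],[0,0,0,0.009,0],[0,0,0,0.009,0],[0,0,0,0.009,0],[0,0,0,0.009,0],[0.7,0,0,0.009,0],[0.7,0,0,0.009,0]]]'
python3 -m pendant '[[[0.8,0,0,0,0],[0.8,0,0,0,0],[0.8,0,0,0,0],[0.8,0,0,0,0],[0.8,0,0,-0.03,0],[0.8,0,0,-0.07,0],[0.8,0,0,-0.12,0],[0.8,0,0,-0.16,0]]]'
python3 -m pendant '[[[1,-0.05,0,-0.02,0],[1,-0.05,0,-0.02,0],[1,-0.05,0,-0.02,0],[1,-0.05,0,-0.02,0],[1,-0.05,0,-0.02,0],[1,-0.05,0,-0.02,0],[1,-0.05,0,-0.02,0],[1,-0.05,0,-0.02,0]]]'
python3 - <<'E'
from h import *
s=env.state();c=env.read_camera('wrist');P=points(c,s);cv2.imwrite('pics/w13.png',c['image'])
D=np.hypot(P[...,0]-445,P[...,1]+345)
for n,a,b in(('collar',66,83),('bulb',90,110)):
    m=(P[...,2]>a)&(P[...,2]<b)&(D<40);print(n,m.sum(),rect(P[m][:,:2]),P[m][:,2].max().round(1))
m=(c['image'].max(2)<75)&(P[...,2]<12)&(P[...,2]>4)&(D<45);print('tray',m.sum(),rect(P[m][:,:2]))
c=env.read_camera('top');cv2.imwrite('pics/t13.png',c['image']);P=points(c)
for n,x,y,a,b in(('jar',593,-341,55,70),('slide',445,-216,28,40),('blue',600,-80,33,46),('drop',445,-345,60,110),('swab',727,-180,50,90)):
    m=(np.hypot(P[...,0]-x,P[...,1]-y)<55)&(P[...,2]>a)&(P[...,2]<b)
    if m.sum()>5:print(n,m.sum(),np.median(P[m][:,2]).round(1),rect(P[m][:,:2]))
E
```

```text
t: 26.7
eef_pos: [444.3, -345.3, 37.6]
tcp_rot: [3.142, -0.0, 0.3]
ft_force: [0.2, 0.0, 1.1]
opening: 0.447
t: 27.5
eef_pos: [444.3, -345.2, 200.1]
tcp_rot: [3.141, -0.001, 0.3]
ft_force: [0.9, -0.5, -1.4]
opening: 0.798
t: 28.3
eef_pos: [396.7, -359.8, 217.3]
tcp_rot: [-3.141, 0.0, 0.3]
ft_force: [-0.4, 0.0, -0.3]
opening: 1.0
collar 320 [ 444.2 -343.9   22.4   22.3  150.9] 82.4
bulb 192 [ 443.8 -344.5   12.8   12.1   16.8] 105.0
tray 239 [ 445.2 -345.1   52.4   52.2  100.9]
jar 340 64.9 [ 592.3 -340.2   51.4   49.4  133.8]
slide 481 34.8 [ 445.4 -216.7   82.1   40.4   79.8]
blue 414 41.0 [598.7 -82.1  59.7  48.2 107. ]
drop 132 76.2 [ 442.9 -345.3   31.4   31.3  135.3]
swab 74 68.2 [ 729.  -182.1   50.    43.8   67.3]
```

View pics/w13.png

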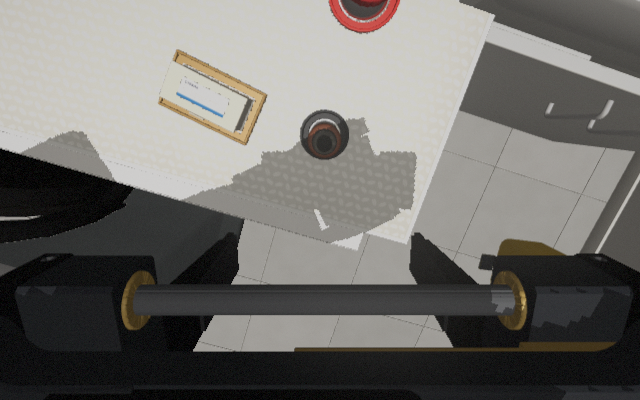

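Wrist view: the dropper stands in the black tray at (324,138), the slide box in its tan tray, and the gripper is clear. Everything checks, so I'm handing in.

```bash
python3 -c "
from cell import env
print(env.job_done(),env.state()['t'])"
```

```text
the job is handed in; nothing more can be done
the job is handed in; nothing more can be done
```

All four supplies are standing in their own trays and let go, and I handed the job in at about 28 s of the 106 s allowed. The hand-in reports no verdict.

| Supply | Measured top height (expected) | Offset from tray middle |
|---|---|---|
| Jar, red tray | 64.9 mm (65) | about 2 mm |
| Slide box, tan tray | 34.8 mm from the top camera, 33.7 mm from the wrist (35) | about 2 mm |
| Blue box, blue tray | 41.0 mm (41) | about 3 mm |
| Dropper, black tray | 105.0 mm (105) | about 2 mm |

- **Upright:** I judged this from those heights and the pictures. On the dropper, the bulb and collar are centred within 1 mm of each other.
- **Bystanders:** The swab jar read within about 3 mm of where it started, which is within measuring noise. I did not re-measure the dish at the end; the gripper never came near it.
- **What went wrong:** The first grasp of the dropper missed because I lifted before the jaws had closed. The bottle stayed upright, moved at most a few millimetres, and the second grasp held.
- **Disagreement:** The scene camera placed trays 4–6 mm away from where the top and wrist cameras did. I relied mostly on the top and wrist cameras.

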